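# Hold the binding comb open at the third click

### The arm

A 6-joint arm with a two-finger parallel gripper is mounted at the origin on the work surface. World frame = base frame: x ahead of the robot, y to its left, z up, the work surface at z = 0. Lengths are in m, angles in degrees, forces in N, time in s.
With the tool pointing down it reaches from about 0.35 to 0.925 m from the base axis. Payload 6.4 kg.
Tool frame: the origin (TCP) lies between the finger pads; the fingertips stand 19 mm ahead of it and the grasp point (between the pads) is the TCP; z points along the fingers, y is the line along which they close (so a half turn about z gives the same grasp; the last joint's range is limited). The gripper opens to 94 mm and grips with 3 to 60 N. Pads are 16 mm wide; open, the fingers measure 119 mm over their backs; the gripper's body (75 mm by 177 mm) begins 78 mm behind the grasp point.
Start: joints at [-74.49, 14.043, 89.255, -0, 76.702, -9.975], TCP at [0.28, -0.587, 0.224] pointing down, gripper open.
Joint ranges: [-179.41, 179.41], [-58.25, 129.5], [7.25, 145.43], [-54.29, 234.29], [11.92, 165.04], [-157.13, 157.13]. Speed limits (degrees/s): [147.25, 147.25, 180, 180, 180, 180].

### API

Orientations are given as [roll, pitch, yaw] about the fixed x, y, z axes, in that order (R = Rz(yaw) Ry(pitch) Rx(roll)).
In Python, from cell import r, eyes gives the robot as it stands. The module is installed in compiled form; this text tells all that it offers.
- The arm moves only by the shell command python3 -m inch 'ROWS' [FORCE]. ROWS is JSON, a list of rows, each an object of numbers: "x", "y", "z": the shift along the world's x, y, z in cm; "rx", "ry", "rz": the turn, a rotation vector about the world's x, y, z in rad; "hand": the opening, from 0 (shut) to 1 (fully open). A call has 1 to 12 rows; each row shifts and turns the commanded pose from where the row before left it; what a row does not reach is not made up. A row lasts 1/10 s, in which the tool goes at most 50 mm and 8.59 degrees, less where a joint would pass 70% of its speed; a pose out of reach is approached as far as the arm can. A call with a gripper value outside its range is refused whole. The fingers move at their own pace and stop on an object; FORCE is the grip in N (left out, the last holds). Time passes only in rows, so rows that do not move let the fingers close. It gives the time, the measured TCP pose, the force, the opening and the grip force at its end, in the units of the state.
- r.get_obs(): the state, without advancing time (a new reading comes with each control period).
- eyes.capture(name): name is "scene" or "top"; returns (picture, depth): 480x640x3 uint8, blue, green, red; 480x640 float32, m along the optical axis (not along the pixel's ray), 0 where there is no reading.
- eyes.camera_info(name): a dict with "mtx" (3x3 intrinsics, pixels), "R" (3x3) and "t" (3): a world point X has camera coordinates R X + t. Camera axes: x right, y down, z forward; pixel columns grow to the right and rows downward; lengths in m; the calibration is good to about 2 mm. A picture is of the moment at which its call begins. camera_info takes no time and is no camera call.
- r.finish_job(): hands the job in; it is judged then, once.
The state is a dict: "time": time; "q": joint angles; "joint_vel": joint speeds; "joint_torque": joint torques, N m; "eef_pos": TCP position; "tool_rot": TCP orientation; "wrist_force": force on the tool from outside, world axes, zero at the start; "torque": the same for the moment, N m; "opening": finger opening in m; "gripper_force": force on a finger pad.
Only numpy, scipy, OpenCV 4.12 (cv2) and the standard library are available. Lean on these libraries where they do the work, as an engineer would, in place of code of your own. Each camera call takes 0.05 s, during which the arm holds its last target. There are 200 camera calls.

### The job

On the comb binding machine, first flip the small red cam lever all the way over to its other stop to free the comb carriage. Then, with the gripper fingers, press the big black-handled lever down past its first two clicks to the third one (the green mark, not on into the red) and hold it there against its spring so that the comb stays open: the program finishes while still holding it. Leave the jar, the spray can and the pencil tin where they stand.

Things in the scene. Friction and masses are not known exactly. Their poses are not given: they have to be found in the camera images.
- binder: comb binding machine, fixed to the desk: white base 200 (x) x 310 (y) x 50 mm high; grey cover 95 mm high over x -30 to +100. Origin: centre of the underside; x points away from its front, y to the left, z up. At yaw 0 the front faces the robot; it is turned up to 0.3 rad either way. All machine-frame points below are from this origin. A blue comb lies on the bed in front of the cover.
- cam (a joint): red cam lever, rad, about an axis along machine x through (0, 70, 112) mm. 0 = leaning 0.65 rad from upright to the machine's +y (left): locked. Grows as it is flipped over the top to -y (right); stop at 1.30, leaning 0.65 rad right: free (all the way over: above 1.1). Starts at 0 to 0.25. Stays where left (friction, about 2 N at the tip). Locked, it bars the press lever before click 1 (to 25 N).
- cam_tip (a point): centre of the free end of the red cam lever on the cover's top, 75 mm from its axis; lever 16 mm wide (machine x), 10 mm thick; 172 mm above the desk at cam 0 and 1.3, 187 mm when upright. It can be pushed over from the left with closed fingers.
- press_lever (a joint): steel lever, rad, hinged along machine y. 0 = rest, rising to the front at 1.13 rad above level; grows as the handle goes forward (machine -x) and down. Clicks (soft bumps) at 0.22, 0.44, 0.66; stop 0.92. Arc scale beside it: white marks at clicks 1, 2, green at 3 (held between 0.56 and 0.76), red from 0.77; comb overstretched at 0.83. Springs back to 0: 4 N at rest, 8 N at click 3.
- press_bar (a point): middle of the lever's black handle: round bar along machine y, 20 mm thick, 75 mm free length right of the arm, 125 mm from the hinge axis. Height 173 mm at rest, 158 / 140 / 116 mm at clicks 1 / 2 / 3. Machine frame: (-33, -215, 173) mm at rest, (-91, -215, 116) mm at click 3. Can be gripped from above, closing along machine x; the lever then lags the fingers by up to 0.07 rad.
- lever_pivot (a point): point on the press lever's hinge axis level with the middle of the handle: (20, -215, 60) mm in the machine's frame; fixed to the machine
- vitamin_jar: amber jar with white cap, 48 mm across, 85 mm high, upright on the desk to the left of the machine or behind the press lever; origin: centre of its underside. A bystander.
- spray_can: black can with blue band and green cap, 48 mm across, 140 mm high, upright in the other of these two places; origin: centre of its underside. A bystander.
- pencil_tin: flat blue tin with steel lid, 62 x 182 x 27 mm, lying on the desk in front of the machine; origin: centre of its underside. A bystander.

How it is judged (in metres and radians):
On the way, in this order (a step that is already met when the one before it is completed fails the run):
1. the red cam lever is flipped fully over, freeing the carriage (value of joint cam above 1.1 rad), for 0.2 s.
2. the fingers hold the press lever at its third click (value of joint press_lever between 0.56 and 0.76 rad and contact force between the fingers and press_lever above 1.5 N), for 0.5 s.
At the end, for the whole second after the job is handed in: The red cam is flipped over (above 1.1 rad) and the gripper fingers hold the press lever still at its third click (0.56 to 0.76 rad, more than 1.5 N of finger contact), with nothing else carrying it; jar, can and tin stand within 30 mm of their starts, jar and can upright (all of step 2 and value of joint cam above 1.1 rad and velocity of joint press_lever between -0.1 and 0.1 rad/s and contact force between each of vitamin_jar, spray_can, pencil_tin and press_lever below 0.2 N and distance of each of vitamin_jar, spray_can, pencil_tin from where it was at the start of the episode below 0.03 m and angle between each of vitamin_jar, spray_can's own z axis and vertical below 0.3 rad); the arm keeps its last pose, push and grip.
It fails at once if the press lever was pushed deep into the red: comb overstretched (value of joint press_lever above 0.83 rad).
It fails at once if the jar, the can or the tin was pushed away or tipped (distance of any of vitamin_jar, spray_can, pencil_tin from where it was at the start of the episode above 0.03 m or angle between any of vitamin_jar, spray_can's own z axis and vertical above 0.3 rad).
It also fails if it takes over 51 s, if anything falls off the work surface, if the arm or the gripper's body presses on something with over 40 N, if the wrist force passes 120 N, or if a joint passes its speed limit or range.

## Working session

There is one attempt and no reset: what is moved stays moved. The work goes in short steps, Python scripts to look and compute and a shell command to move; the robot and the scene stay as the last step left them, time stands still between calls to the robot, and variables do not carry over. Pictures are saved under pics/ and viewed, at most 10 in all, crops included, and the job is handed in when it is done.

```bash
mkdir -p pics; cat > h.py <<'E'
import numpy as np, cv2
from cell import r, eyes
def cap(n):
    im,d=eyes.capture(n); c=eyes.camera_info(n); return im,d,c
def pts(d,c):
    K=c["mtx"];K=np.array(K);v,u=np.mgrid[:480,:640]
    P=np.stack([(u-K[0,2])/K[0,0]*d,(v-K[1,2])/K[1,1]*d,d],-1)
    return (P-np.array(c["t"]))@np.array(c["R"])
E
python3 - <<'E'
from h import *
ims=[]
for n in("scene","top"):
    im,d,c=cap(n); cv2.imwrite(f"pics/{n}0.png",im); np.savez(n+"0.npz",im=im,d=d,P=pts(d,c)); print(n,np.round(-np.array(c["R"]).T@np.array(c["t"]),3))
o=r.get_obs();print(o["time"],o["eef_pos"],o["tool_rot"],o["opening"])
E
```

```text
scene [0.894 0.559 0.818]
top [0.476 0.031 1.118]
0.1 [ 0.27956008 -0.58625354  0.2234718 ] [-1.79902653e+02 -1.66359645e-02  2.54854541e+01] 0.09416808464314473
```

View pics/scene0.png

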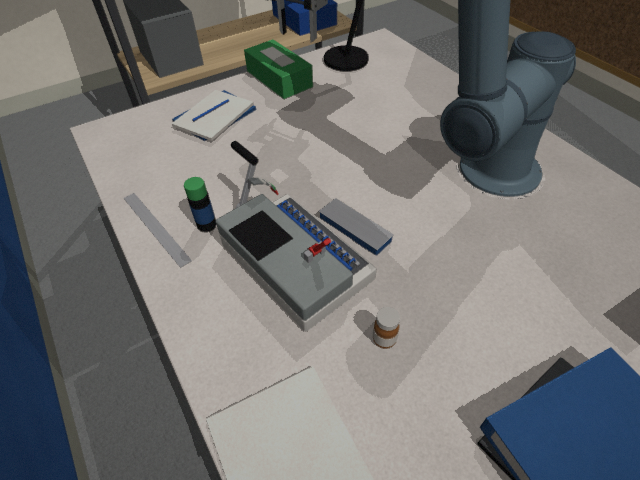

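View pics/top0.png

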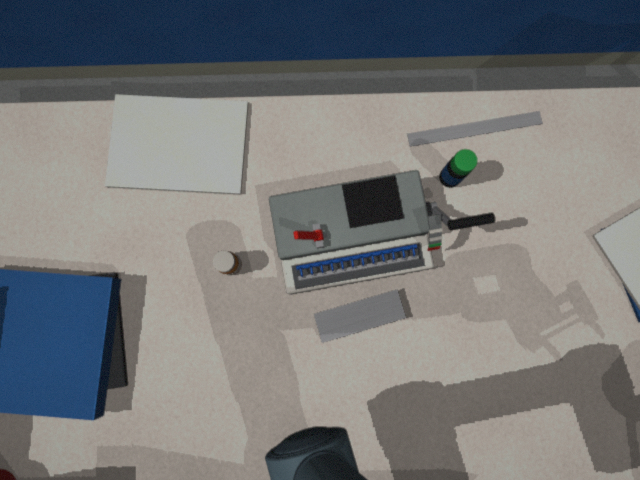

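The top view shows the cover at about (350,215), the red cam at (310,235) leaning left, the black handle at (470,221), the spray can at (460,165) behind the lever, the jar at (226,262) and the tin at (362,315). Next I measure.

```bash
python3 - <<'E'
from h import *
for n in("top","scene"):
    f=np.load(n+"0.npz");im,P=f["im"],f["P"];z=P[...,2]
    b=(P[...,0]>.3)&(P[...,0]<.95)&(abs(P[...,1])<.5)
    m=b&(abs(z-.095)<.006)
    k,l,s,ce=cv2.connectedComponentsWithStats(m.astype(np.uint8))
    i=1+np.argmax(s[1:,4]); q=P[l==i]
    print(n,"cover z",np.median(q[:,2]),cv2.minAreaRect((q[:,:2]*1000).astype(np.float32)))
    hsv=cv2.cvtColor(im,cv2.COLOR_BGR2HSV);h,s_,v=cv2.split(hsv)
    red=b&((h<8)|(h>172))&(s_>140)&(v>60)
    q=P[red&(z>.115)&(z<.2)];print("red",len(q)); 
    if len(q): print(np.round(np.percentile(q,[2,50,98],axis=0),3)); t=q[q[:,2]>np.percentile(q[:,2],85)];print("tip",t.mean(0).round(3))
    q=P[b&(v<60)&(z>.155)&(z<.2)];print("bar",len(q),q.mean(0).round(3) if len(q) else "")
    if len(q):print(cv2.minAreaRect((q[:,:2]*1000).astype(np.float32)))
    g=b&(h>50)&(h<75)&(s_>120)&(z>.1);print("can",P[g].mean(0).round(3))
    w=b&(z>.075)&(z<.09)&(P[...,1]>.15);print("jar",w.sum(),P[w].mean(0).round(3))
    t=b&(z>.02)&(z<.032)&(P[...,0]<.55)&(P[...,1]>-.2)&(P[...,1]<.15)
    print("tin",t.sum(),cv2.minAreaRect((P[t][:,:2]*1000).astype(np.float32)))
E
```

```text
top cover z 0.09429371747142239 ((658.3453979492188, -11.970260620117188), (129.9356231689453, 309.0582275390625), 9.110881805419922)
red 230
[[0.6   0.043 0.117]
 [0.609 0.067 0.145]
 [0.621 0.094 0.176]]
tip [0.606 0.089 0.174]
bar 453 [ 0.622 -0.228  0.179]
((623.1528930664062, -230.65277099609375), (18.14613914489746, 83.43603515625), 7.80472469329834)
can [ 0.741 -0.231  0.142]
jar 373 [0.569 0.241 0.084]
tin 2664 ((471.7830505371094, -42.84797668457031), (109.27420806884766, 281.5615539550781), 9.028118133544922)
scene cover z 0.09567703060529165 ((659.8746948242188, -12.2760009765625), (130.1851043701172, 311.4751281738281), 9.045343399047852)
red 137
[[0.602 0.046 0.116]
 [0.617 0.074 0.145]
 [0.624 0.094 0.177]]
tip [0.609 0.09  0.176]
bar 254 [ 0.627 -0.224  0.18 ]
((626.9110107421875, -230.445556640625), (17.62177848815918, 84.67782592773438), 10.231825828552246)
can [ 0.753 -0.228  0.132]
jar 425 [0.573 0.243 0.085]
tin 1620 ((461.4585266113281, 6.6935272216796875), (266.603271484375, 129.36473083496094), 80.07677459716797)
```

```bash
python3 -m inch '[{"x":1.6,"y":3.6,"z":1,"rz":0.143,"hand":0},{"x":1.6,"y":3.6,"z":1,"rz":0.143},{"x":1.6,"y":3.6,"rz":0.143},{"x":1.6,"y":3.6,"rz":0.143},{"x":1.6,"y":3.6,"rz":0.143},{"x":1.6,"y":3.6,"rz":0.143},{"x":1.6,"y":3.6,"rz":0.143},{"x":1.6,"y":3.6,"rz":0.143},{"x":1.6,"y":3.6,"rz":0.143},{"x":1.6,"y":3.6},{"x":1.6,"y":3.6},{"x":0}]'
```

```text
schema error: expected keys x, y, z, rx, ry, rz, hand
```

```bash
python3 -m inch '[{"x":1.6,"y":3.6,"z":1,"rx":0,"ry":0,"rz":0.143,"hand":0},{"x":1.6,"y":3.6,"z":1,"rx":0,"ry":0,"rz":0.143,"hand":0},{"x":1.6,"y":3.6,"z":0,"rx":0,"ry":0,"rz":0.143,"hand":0},{"x":1.6,"y":3.6,"z":0,"rx":0,"ry":0,"rz":0.143,"hand":0},{"x":1.6,"y":3.6,"z":0,"rx":0,"ry":0,"rz":0.143,"hand":0},{"x":1.6,"y":3.6,"z":0,"rx":0,"ry":0,"rz":0.143,"hand":0},{"x":1.6,"y":3.6,"z":0,"rx":0,"ry":0,"rz":0.143,"hand":0},{"x":1.6,"y":3.6,"z":0,"rx":0,"ry":0,"rz":0.143,"hand":0},{"x":1.6,"y":3.6,"z":0,"rx":0,"ry":0,"rz":0.143,"hand":0},{"x":1.6,"y":3.6,"z":0,"rx":0,"ry":0,"rz":0,"hand":0},{"x":1.6,"y":3.6,"z":0,"rx":0,"ry":0,"rz":0,"hand":0},{"x":0,"y":0,"z":0,"rx":0,"ry":0,"rz":0,"hand":0}]'
```

```text
time: 1.3
eef_pos: [0.4565, -0.1873, 0.2441]
tool_rot: [-180.0, -0.1, 99.5]
wrist_force: [0.0, -0.3, 0.2]
opening: 0.0017
gripper_force: 0.0
```

```bash
python3 -m inch '[{"x":1.6,"y":3.5,"z":0,"rx":0,"ry":0,"rz":0,"hand":0},{"x":1.6,"y":3.5,"z":0,"rx":0,"ry":0,"rz":0,"hand":0},{"x":1.6,"y":3.5,"z":0,"rx":0,"ry":0,"rz":0,"hand":0},{"x":1.6,"y":3.5,"z":0,"rx":0,"ry":0,"rz":0,"hand":0},{"x":1.6,"y":3.5,"z":0,"rx":0,"ry":0,"rz":0,"hand":0},{"x":1.6,"y":3.5,"z":0,"rx":0,"ry":0,"rz":0,"hand":0},{"x":1.6,"y":3.5,"z":0,"rx":0,"ry":0,"rz":0,"hand":0},{"x":1.6,"y":3.5,"z":0,"rx":0,"ry":0,"rz":0,"hand":0},{"x":1.6,"y":3.5,"z":0,"rx":0,"ry":0,"rz":0,"hand":0},{"x":0,"y":0,"z":0,"rx":0,"ry":0,"rz":0,"hand":0},{"x":0,"y":0,"z":0,"rx":0,"ry":0,"rz":0,"hand":0}]'
```

```text
time: 2.4
eef_pos: [0.5996, 0.1238, 0.2437]
tool_rot: [-179.9, 0.0, 99.3]
wrist_force: [0.2, 0.4, 0.0]
opening: 0.0004
gripper_force: 0.0
```

```bash
python3 -m inch '[{"x":0,"y":0,"z":-3,"rx":0,"ry":0,"rz":0,"hand":0},{"x":0,"y":0,"z":-3,"rx":0,"ry":0,"rz":0,"hand":0},{"x":0,"y":0,"z":-2.5,"rx":0,"ry":0,"rz":0,"hand":0},{"x":0,"y":0,"z":0,"rx":0,"ry":0,"rz":0,"hand":0},{"x":0,"y":0,"z":0,"rx":0,"ry":0,"rz":0,"hand":0}]'
python3 -m inch '[{"x":0.13,"y":-0.8,"z":0,"rx":0,"ry":0,"rz":0,"hand":0},{"x":0.13,"y":-0.8,"z":0,"rx":0,"ry":0,"rz":0,"hand":0},{"x":0.13,"y":-0.8,"z":0,"rx":0,"ry":0,"rz":0,"hand":0},{"x":0.13,"y":-0.8,"z":0,"rx":0,"ry":0,"rz":0,"hand":0},{"x":0.13,"y":-0.8,"z":0,"rx":0,"ry":0,"rz":0,"hand":0},{"x":0.13,"y":-0.8,"z":0,"rx":0,"ry":0,"rz":0,"hand":0},{"x":0.13,"y":-0.8,"z":0,"rx":0,"ry":0,"rz":0,"hand":0},{"x":0.13,"y":-0.8,"z":0,"rx":0,"ry":0,"rz":0,"hand":0},{"x":0.13,"y":-0.8,"z":0,"rx":0,"ry":0,"rz":0,"hand":0},{"x":0,"y":0,"z":0,"rx":0,"ry":0,"rz":0,"hand":0}]'
```

```text
time: 2.9
eef_pos: [0.5996, 0.123, 0.1598]
tool_rot: [-180.0, 0.0, 99.1]
wrist_force: [-0.1, -1.2, -0.1]
opening: -0.0002
gripper_force: 0.0
time: 3.9
eef_pos: [0.6111, 0.0516, 0.1588]
tool_rot: [-179.9, -0.0, 99.2]
wrist_force: [-0.1, 2.7, 0.1]
opening: 0.0008
gripper_force: 1.3
```

```bash
python3 - <<'E'
from h import *
im,d,c=cap("scene");cv2.imwrite("pics/cam1.png",cv2.resize(im[180:300,220:400],None,fx=4,fy=4))
E
```

```text
(no output)
```

View pics/cam1.png

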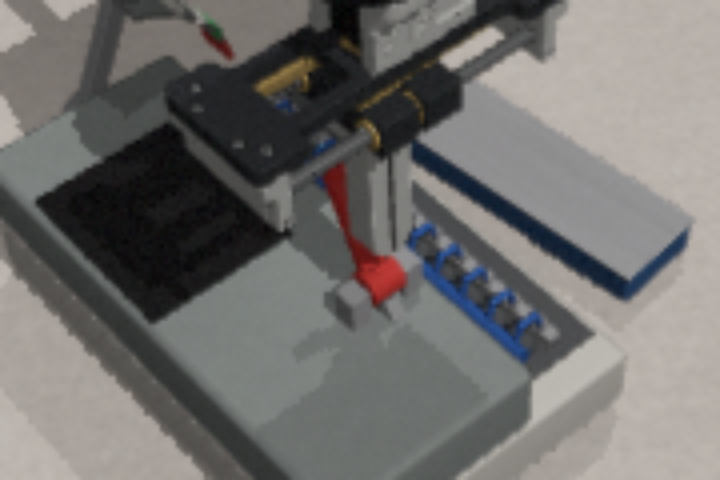

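The red lever, at about (345,220) in the crop, is now past upright and leaning right against the fingers. I keep pushing to the stop.

```bash
python3 -m inch '[{"x":0.06,"y":-0.4,"z":0,"rx":0,"ry":0,"rz":0,"hand":0},{"x":0.06,"y":-0.4,"z":0,"rx":0,"ry":0,"rz":0,"hand":0},{"x":0,"y":0,"z":0,"rx":0,"ry":0,"rz":0,"hand":0}]'
python3 -m inch '[{"x":0.03,"y":-0.2,"z":0,"rx":0,"ry":0,"rz":0,"hand":0},{"x":0.03,"y":-0.2,"z":0,"rx":0,"ry":0,"rz":0,"hand":0},{"x":0,"y":0,"z":0,"rx":0,"ry":0,"rz":0,"hand":0}]'
```

```text
time: 4.25
eef_pos: [0.612, 0.0445, 0.1588]
tool_rot: [-179.9, -0.1, 99.2]
wrist_force: [-0.3, 5.2, 0.5]
opening: 0.0003
gripper_force: 1.8
time: 4.55
eef_pos: [0.6121, 0.0435, 0.1587]
tool_rot: [-179.9, -0.4, 99.2]
wrist_force: [-1.6, 13.2, 0.3]
opening: 0.0004
gripper_force: 5.7
```

```bash
python3 -m inch '[{"x":0,"y":1.5,"z":0,"rx":0,"ry":0,"rz":0,"hand":0},{"x":0,"y":1,"z":3,"rx":0,"ry":0,"rz":0,"hand":0},{"x":0,"y":0,"z":3,"rx":0,"ry":0,"rz":0,"hand":0.2},{"x":0,"y":0,"z":3,"rx":0,"ry":0,"rz":0,"hand":0.4},{"x":0.2,"y":-4,"z":0,"rx":0,"ry":0,"rz":0,"hand":0.6},{"x":0.2,"y":-4,"z":0,"rx":0,"ry":0,"rz":0,"hand":0.6},{"x":0.2,"y":-4,"z":0,"rx":0,"ry":0,"rz":0,"hand":0.6},{"x":0.2,"y":-4,"z":0,"rx":0,"ry":0,"rz":0,"hand":0.6},{"x":0.2,"y":-4,"z":0,"rx":0,"ry":0,"rz":0,"hand":0.6},{"x":0.2,"y":-4,"z":0,"rx":0,"ry":0,"rz":0,"hand":0.6},{"x":0.2,"y":-4,"z":0,"rx":0,"ry":0,"rz":0,"hand":0.6},{"x":0,"y":0,"z":0,"rx":0,"ry":0,"rz":0,"hand":0.6}]'
```

```text
time: 5.75
eef_pos: [0.6267, -0.2199, 0.2492]
tool_rot: [-179.9, 0.2, 98.9]
wrist_force: [-0.5, 0.7, 0.6]
opening: 0.0561
gripper_force: 0.0
```

```bash
python3 - <<'E'
from h import *
im,d,c=cap("scene");P=pts(d,c);z=P[...,2]
cv2.imwrite("pics/bar1.png",cv2.resize(im[110:300,160:400],None,fx=3,fy=3))
h,s,v=cv2.split(cv2.cvtColor(im,cv2.COLOR_BGR2HSV))
q=P[((h<8)|(h>172))&(s>140)&(v>60)&(z>.1)&(z<.2)&(P[...,1]>-.1)];m=np.array([[.987,.158],[-.158,.987]])
k=(q[:,:2]-[.6245,-.0177])@m.T; print("red machine y,z"); i=np.argsort(q[:,2]);print(np.round(np.c_[k,q[:,2]][i[[0,len(i)//2,-1]]],3))
print(r.get_obs()["eef_pos"])
E
```

```text
red machine y,z
[[-0.004  0.079  0.111]
 [ 0.001  0.053  0.141]
 [ 0.008  0.03   0.175]]
[ 0.6268017  -0.217402    0.24911189]
```

View pics/bar1.png

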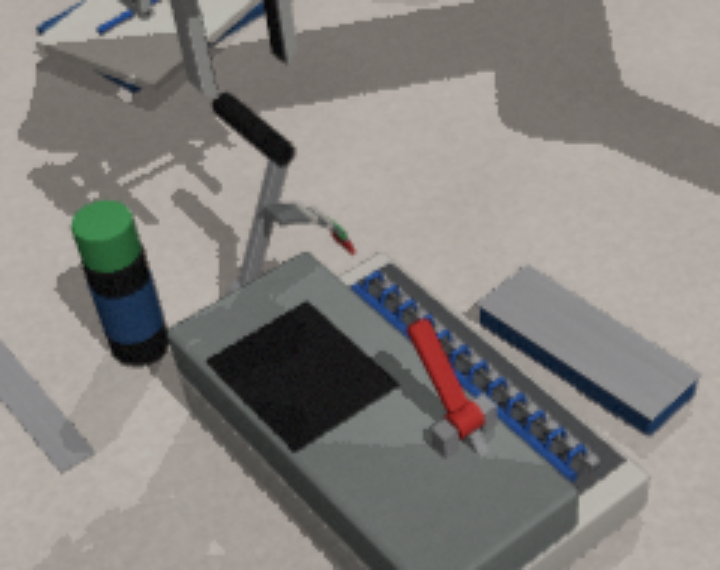

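The cam now leans right on its stop: its tip is at (420,330) in the crop and machine y ≈ 30 mm. The bar runs from (220,100) to (290,155) under the open fingers, so I descend and grip it.

```bash
python3 -m inch '[{"x":0,"y":-1.7,"z":0,"rx":0,"ry":0,"rz":0,"hand":0.6},{"x":0,"y":0,"z":-2,"rx":0,"ry":0,"rz":0,"hand":0.6},{"x":0,"y":0,"z":-2,"rx":0,"ry":0,"rz":0,"hand":0.6},{"x":0,"y":0,"z":-2,"rx":0,"ry":0,"rz":0,"hand":0.6},{"x":0,"y":0,"z":-1.6,"rx":0,"ry":0,"rz":0,"hand":0.6},{"x":0,"y":0,"z":0,"rx":0,"ry":0,"rz":0,"hand":0.6}]'
python3 -m inch '[{"x":0,"y":0,"z":0,"rx":0,"ry":0,"rz":0,"hand":0},{"x":0,"y":0,"z":0,"rx":0,"ry":0,"rz":0,"hand":0},{"x":0,"y":0,"z":0,"rx":0,"ry":0,"rz":0,"hand":0},{"x":0,"y":0,"z":0,"rx":0,"ry":0,"rz":0,"hand":0},{"x":0,"y":0,"z":0,"rx":0,"ry":0,"rz":0,"hand":0},{"x":0,"y":0,"z":0,"rx":0,"ry":0,"rz":0,"hand":0}]' 25
python3 - <<'E'
import numpy as np
p=[(20-125*np.cos(1.13-f),60+125*np.sin(1.13-f)) for f in(0,.11,.22,.33,.44,.55,.6,.66,.7)]
for a,b in zip(p,p[1:]):
    dx=b[0]-a[0];print(np.round([dx*.987/10,dx*.158/10,(b[1]-a[1])/10],2))
E
```

```text
time: 6.4
eef_pos: [0.6258, -0.2307, 0.1704]
tool_rot: [-179.8, -0.2, 99.3]
wrist_force: [1.0, 0.2, -1.3]
opening: 0.0565
gripper_force: 0.0
time: 7.0
eef_pos: [0.625, -0.2324, 0.1742]
tool_rot: [-179.6, -0.0, 99.2]
wrist_force: [-9.3, -0.3, 7.0]
opening: 0.0193
gripper_force: 25.0
[-1.19 -0.19 -0.65]
[-1.12 -0.18 -0.78]
[-1.02 -0.16 -0.9 ]
[-0.92 -0.15 -1.01]
[-0.8  -0.13 -1.11]
[-0.33 -0.05 -0.53]
[-0.35 -0.06 -0.66]
[-0.21 -0.03 -0.45]
```

```bash
python3 -m inch '[{"x":-0.6,"y":-0.1,"z":-0.32,"rx":0,"ry":0,"rz":0,"hand":0},{"x":-0.59,"y":-0.09,"z":-0.33,"rx":0,"ry":0,"rz":0,"hand":0},{"x":-0.56,"y":-0.09,"z":-0.38,"rx":0,"ry":0,"rz":0,"hand":0},{"x":-0.56,"y":-0.09,"z":-0.4,"rx":0,"ry":0,"rz":0,"hand":0},{"x":-0.52,"y":-0.08,"z":-0.44,"rx":0,"ry":0,"rz":0,"hand":0},{"x":-0.5,"y":-0.08,"z":-0.46,"rx":0,"ry":0,"rz":0,"hand":0},{"x":-0.47,"y":-0.08,"z":-0.5,"rx":0,"ry":0,"rz":0,"hand":0},{"x":-0.45,"y":-0.07,"z":-0.51,"rx":0,"ry":0,"rz":0,"hand":0},{"x":-0.4,"y":-0.07,"z":-0.55,"rx":0,"ry":0,"rz":0,"hand":0},{"x":-0.4,"y":-0.06,"z":-0.56,"rx":0,"ry":0,"rz":0,"hand":0},{"x":0,"y":0,"z":0,"rx":0,"ry":0,"rz":0,"hand":0}]'
cat > look.py <<'E'
from h import *
import sys
im,d,c=cap("scene");P=pts(d,c);z=P[...,2]
cv2.imwrite(sys.argv[1],cv2.resize(im[110:300,160:400],None,fx=3,fy=3))
h,s,v=cv2.split(cv2.cvtColor(im,cv2.COLOR_BGR2HSV));m=np.array([[.987,.158],[-.158,.987]])
M=np.dstack([(P[...,:2]-[.6245,-.0177])@m.T,z])
# grey arm of lever: plane y about -160..-180
for lo,hi in((-.262,-.225),(-.205,-.18)):
    q=M[(M[...,1]>lo)&(M[...,1]<hi)&(M[...,0]>-.13)&(M[...,0]<.0)&(z>.085)&(z<.2)&(v<60)]
    print(lo,hi,len(q),np.round(np.median(q,0),3) if len(q) else "")
    if len(q):
        p=np.median(q,0); print("phi",round(1.13-np.arctan2(p[2]-.006-.06,.02-p[0]),3))
o=r.get_obs();p=m@(o["eef_pos"][:2]-np.array([.6245,-.0177]))
print("tcp machine",p.round(4),o["eef_pos"][2].round(4),"phi fingers",1.13-np.arctan2(o["eef_pos"][2]-.06,.02-p[0]),"rad",np.hypot(o["eef_pos"][2]-.06,.02-p[0]),o["wrist_force"].round(1),o["gripper_force"])
E
python3 look.py pics/p1.png
```

```text
time: 8.1
eef_pos: [0.5784, -0.2399, 0.1309]
tool_rot: [179.7, 0.1, 99.2]
wrist_force: [3.2, 4.5, 7.6]
opening: 0.0193
gripper_force: 25.0
-0.262 -0.225 8 [-0.072 -0.247  0.14 ]
phi 0.452
-0.205 -0.18 71 [-0.077 -0.195  0.143]
phi 0.457
tcp machine [-0.0804 -0.212 ] 0.1312 phi fingers 0.513285329867621 rad 0.12311952275093864 [2.9 3.7 7.2] 25.00366598367691
```

View pics/p1.png

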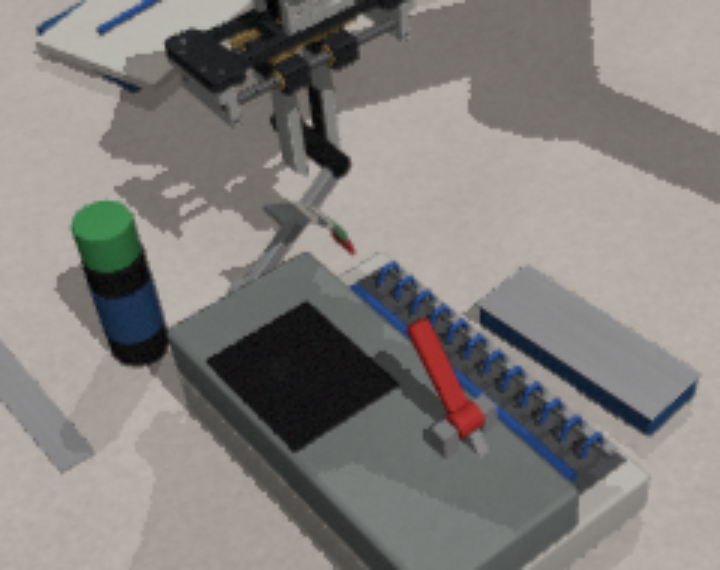

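The lever is down at about click 2 and still in the grip: the bar end is at (335,160), and the cam is still over. I continue to click 3.

```bash
python3 -m inch '[{"x":-0.29,"y":-0.05,"z":-0.38,"rx":0,"ry":0,"rz":0,"hand":0},{"x":-0.25,"y":-0.04,"z":-0.39,"rx":0,"ry":0,"rz":0,"hand":0},{"x":-0.23,"y":-0.04,"z":-0.4,"rx":0,"ry":0,"rz":0,"hand":0},{"x":-0.2,"y":-0.03,"z":-0.4,"rx":0,"ry":0,"rz":0,"hand":0},{"x":-0.18,"y":-0.03,"z":-0.4,"rx":0,"ry":0,"rz":0,"hand":0},{"x":0,"y":0,"z":0,"rx":0,"ry":0,"rz":0,"hand":0},{"x":0,"y":0,"z":0,"rx":0,"ry":0,"rz":0,"hand":0},{"x":0,"y":0,"z":0,"rx":0,"ry":0,"rz":0,"hand":0},{"x":0,"y":0,"z":0,"rx":0,"ry":0,"rz":0,"hand":0},{"x":0,"y":0,"z":0,"rx":0,"ry":0,"rz":0,"hand":0},{"x":0,"y":0,"z":0,"rx":0,"ry":0,"rz":0,"hand":0}]'
python3 look.py pics/p2.png
```

```text
time: 9.25
eef_pos: [0.5675, -0.2416, 0.1116]
tool_rot: [179.7, 0.1, 99.2]
wrist_force: [3.3, 4.0, 6.3]
opening: 0.0194
gripper_force: 25.0
-0.262 -0.225 9 [-0.084 -0.249  0.122]
phi 0.637
-0.205 -0.18 86 [-0.088 -0.193  0.126]
phi 0.624
tcp machine [-0.0916 -0.212 ] 0.1116 phi fingers 0.6968148034189747 rad 0.12299358508036837 [4.3 4.2 6.7] 25.00562936067581
```

View pics/p2.png

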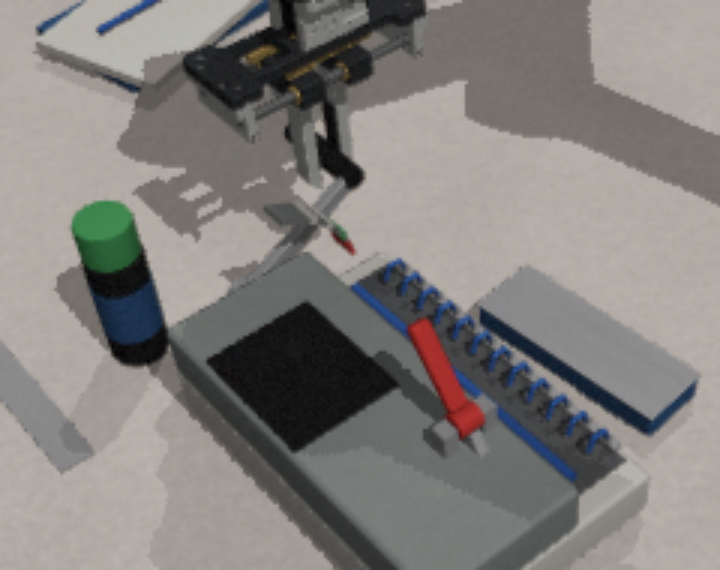

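The lever is held at about 0.65 rad (click 3). The cam is over, and the tin and can have not moved.

```bash
python3 -c "
from cell import r
print(r.finish_job())"
```

```text
the job is handed in; nothing more can be done
None
```

I handed the job in with the red cam lever flipped onto its other stop and the gripper still holding the press lever at about 0.65 rad (click 3, green mark). The can and tin looked unmoved; I did not re-check the jar, and the hand-in call returned no verdict.

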